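# Rock the ball run's seesaw and let the ball down the other chute

### The arm

A 6-joint arm with a two-finger parallel gripper is mounted at the origin on the work surface. World frame = base frame: x ahead of the robot, y to its left, z up, the work surface at z = 0. Lengths are in m, angles in degrees, forces in N, time in s.
With the tool pointing down it reaches from about 0.25 to 0.725 m from the base axis. Payload 9.7 kg.
Tool frame: the origin (TCP) lies midway between the tips of the shut fingers; the grasp point (between the pads) lies bot.hold_point_z behind it (bot.hold_point_z is the distance from the TCP to the grasp point, in m); z points along the fingers, y is the line along which they close (so a half turn about z gives the same grasp; the last joint's range is limited). The gripper opens to 85 mm and grips with 20 to 120 N. Pads are 22 mm wide; open, the fingers measure 114 mm over their backs; the gripper's body (76 mm by 85 mm) begins 54 mm behind the grasp point. The pads swing forward as they close: fully open they stand 13 mm farther back than shut.
Start: joints at [74.943, 4.979, 10.078, 95.1, 0, 90], TCP at [0.143, 0.531, 0.231] pointing down, gripper open.
Joint ranges: [-179.16, 179.16], [-48.56, 103.87], [-65.8, 70.77], [-126.05, 130.52], [-82.76, 87.17], [-180, 180]. Speed limits (degrees/s): [127.2, 127.2, 147.25, 180, 180, 180].

### API

Orientations are given as [roll, pitch, yaw] about the fixed x, y, z axes, in that order (R = Rz(yaw) Ry(pitch) Rx(roll)).
In Python, from workcell import bot, camera, camera_model, ticket gives the robot as it stands.
- The arm moves only by the tool send_rows, never from a script. Its argument "targets" is text: rows parted by semicolons, each of 5 numbers parted by spaces: the shift along the tool's x, y, z in mm, then the turn about the tool's z in degrees, then the closure in counts, from 0 (fully open) to 255 (shut). A call has 1 to 20 rows; each row is the pose to reach, as a shift and turn from the pose commanded when the call began, along the tool's axes at that moment; what a row does not reach only later rows make up. A row lasts 1/8 s, in which the tool goes at most 62.5 mm and 10.7 degrees, less where a joint would pass 70% of its speed; a pose out of reach is approached as far as the arm can. A call with a gripper value outside its range is refused whole. The fingers move at their own pace and stop on an object; "newtons" is the grip in N (left out, the last holds). Time passes only in rows, so rows that repeat a pose let the fingers close. It gives the time, the measured TCP pose, the force, the opening and the grip force at its end, in the units of the state.
- bot.get_obs(): the state, without advancing time (a new reading comes with each control period).
- camera(name): name is "side" or "top" or "wrist"; returns the picture (420x560x3 uint8, blue, green, red); there is no depth.
- camera_model(name): a dict with "K" (3x3 intrinsics, pixels), "pose" (4x4, takes a point from camera to world coordinates); the wrist camera has in their place "T_tool_cam" (4x4, takes a point from camera to tool coordinates, whose origin is the TCP and whose axes are the flange's). Camera axes: x right, y down, z forward; pixel columns grow to the right and rows downward; lengths in m; the calibration is good to about 2 mm. A picture is of the moment at which its call begins: read the wrist's pose just before it. camera_model takes no time and is no camera call.
- ticket.job_done(): hands the job in; it is judged then, once.
The state is a dict: "time": time; "q": joint angles; "qd": joint speeds; "joint_efforts": joint torques, N m; "ee_pos": TCP position; "tcp_rot": TCP orientation; "wrist_force": force on the tool from outside, world axes, zero at the start; "torque": the same for the moment, N m; "opening": finger opening in m; "grasp_force": force on a finger pad.
Only numpy, scipy, OpenCV 4.12 (cv2) and the standard library are available. Lean on these libraries where they do the work, as an engineer would, in place of code of your own. Each camera call takes 0.05 s, during which the arm holds its last target. There are 200 camera calls.

### The job

The wooden ball run's seesaw is tipped to one side: with a fingertip, press down the tab at its raised end so that it rocks over and stays tipped to the other side. Then push the ball stop's upright block outward with a finger until the waiting ball is free and rolls by itself over the seesaw to the end of the newly opened chute. Do not touch the ball, leave the other things on the table where they are, and finish with the hand clear.

Things in the scene. Friction and masses are not known exactly. Their poses are not given: they have to be found in the camera images.
- run: Fixed light-wood ball run, 490 mm long (its y), about 220 mm deep with the tabs. Origin: on the table under the seesaw's middle; x points from the feed ramp (robot side) over the seesaw to the far side, y to the run's left end, z up. The seesaw's steel axle lies along x, 42 mm high. The feed ramp is at y = 0, from x = -137 mm (floor 100 mm high) down to the seesaw (x = -30, 76 mm high), 44 mm wide with rails 10 mm above its floor.
- stop (a joint): How far the ball stop is pushed outward along the run's +y: 0 = across the feed ramp, holding the ball; from 0.036 m on the ball is free; end of travel 0.055. Stays where it is left; takes 1 to 2 N. Its wooden tooth (36 mm wide, 118 mm high) crosses the ramp at the run's x = -74 mm; a bar runs from it in the +y direction to the upright block, its top 101 mm above the table.
- stop_grip (a point): Middle of the inner face (the face towards the ramp, looking to the run's -y) of the stop's upright block, 15 mm below the block's top; at the run's x -74, y 105, z 125 mm when the stop is closed. Block: 36 mm (x), 16 mm (y), top 140 mm above the table. Inside it, towards the ramp, the 83 mm up to the tooth are open above the bar and its guide (101 mm high): a finger fits in there and pushes +y.
- seesaw (a joint): Tilt of the seesaw, a wooden channel 170 x 56 mm with sides 24 mm high, about its axle. 0 level; stop at -0.26: left (+y) end down, right end raised, the ball goes to the left chute; stop at +0.26: right (-y) end down, left raised. Starts at either stop. Turns freely, no spring; top-heavy, so past level it falls over by itself and stays. Under 1 N at a tab tips it.
- left_tab (a point): Top centre of the press tab at the seesaw's left (+y) end: flat wooden tab, 52 mm (run's x, sticking out on the far side) by 34 mm (y), 8 mm thick, flush with the rim; x 56, y 68, z 50 mm from the axle's middle. Its top is 108 mm above the table when raised, 92 mm level, 73 mm down; it moves 26 mm outward along y as it goes down.
- right_tab (a point): The same tab at the seesaw's right (-y) end.
- left_end (a point): Floor at the end wall of the left chute (run's y 236, z 10 mm). The chute is 44 mm wide inside with walls 65 mm high and falls from y 97 mm (floor 40 mm high) to here. The ball comes to rest against the end wall, its centre 19 mm short of it.
- right_end (a point): The same for the right chute, at the run's y -236 mm.
- ball_center (a point): Centre of the loose dark wooden ball, 36 mm diameter, 14 to 28 g, at first waiting on the feed ramp against the stop: run's x -96, y 0, 110 mm above the table.
- figurine: White ceramic figurine, 48 mm wide, 92 mm tall, standing on the robot side of the right chute; origin under its centre. Leave it.
- pen: Aluminium pen, 140 mm long, 10 mm thick, lying on the table on the robot side of the ball stop; origin under its middle, x along it. Leave it.
- tealight: Small open glass candle cup, 48 mm wide, 30 mm tall, beyond the seesaw's middle; origin under its centre. Leave it.
- mug: White mug, 80 mm wide, 90 mm tall, at the left of the table; origin under its centre. Leave it.
- remote: Black remote control, 160 x 42 x 18 mm, lying at the right of the table; origin under its centre. Leave it.
- ball: The same ball as a body; its origin turns with it as it rolls, so use ball_center.
Mind the look-alikes: they are no part of the job. Leave any green look-alike of the ball alone.

How it is judged (in metres and radians):
On the way, in this order (a step that is already met when the one before it is completed fails the run):
1. the seesaw has been rocked over to its other side while the ball is still held by the stop (distance of left_tab from where it was at the start of the episode above 0.03 m and x of ball_center in the frame of run between -0.125 and -0.086 m and z of ball_center in the frame of run above 0.1 m and (value of joint seesaw below -0.2 rad or value of joint seesaw above 0.2 rad)), for 0.3 s.
2. the ball rolls on the seesaw (distance of left_tab from where it was at the start of the episode above 0.03 m and x of ball_center in the frame of run between -0.024 and 0.024 m and y of ball_center in the frame of run between -0.09 and 0.09 m and z of ball_center in the frame of run between 0.05 and 0.115 m), for 0.02 s.
At the end, for the whole second after the job is handed in: The seesaw rests tipped to the side opposite to its start (beyond 0.2 rad, its tab over 30 mm from where it was), and the ball lies still in the last 45 mm of the chute on that side (distance of left_tab from where it was at the start of the episode above 0.03 m and ((value of joint seesaw below -0.2 rad and y of ball_center in the frame of run between 0.19 and 0.236 m) or (value of joint seesaw above 0.2 rad and y of ball_center in the frame of run between -0.236 and -0.19 m)) and x of ball_center in the frame of run between -0.022 and 0.022 m and z of ball_center in the frame of run below 0.045 m and linear speed of ball below 0.03 m/s); the robot touches nothing.
It fails at once if the ball is lifted (about 25 mm above where it waited) (height (world z) of ball_center above 0.135 m).
It fails at once if the hand touches the ball (contact force between any of the fingers, the arm and ball above 0.2 N).
It fails at once if the figurine, pen, candle cup, mug or remote is moved more than 15 mm (distance of any of figurine, pen, tealight, mug, remote from where it was at the start of the episode above 0.015 m).
It fails at once if the figurine is tipped (angle between figurine's own z axis and vertical above 0.3 rad).
It also fails if it takes over 42 s, if anything falls off the work surface, if the arm or the gripper's body presses on something with over 40 N, if the wrist force passes 120 N, or if a joint passes its speed limit or range.

## Working session

There is one attempt and no reset: what is moved stays moved. The work goes in short steps, Python scripts to look and compute and a tool call to move; the robot and the scene stay as the last step left them, time stands still between calls to the robot, and variables do not carry over. Pictures are saved under pics/ and viewed, at most 10 in all, crops included, and the job is handed in when it is done.

Besides the shell and the picture viewer there is one more tool, called after "Emit:" in YAML: its name, and indented under it one key for each argument. send_rows: Moves the arm, as the interface text tells. Its arguments: {"type":"object","properties":{"targets":{"type":"string"},"newtons":{"type":"number"}},"required":["targets"]}

```bash
mkdir -p pics; python3 - <<'E'
from workcell import bot,camera,camera_model
import cv2
o=bot.get_obs();print(o['time'],o['ee_pos'],o['tcp_rot'],bot.hold_point_z)
for n in('top','side'):
    cv2.imwrite(f'pics/{n}0.png',cv2.resize(camera(n),(784,588),interpolation=cv2.INTER_CUBIC));m=camera_model(n);print(n,m['K'],m['pose'])
E
```

```text
0.0 [0.14281176 0.53090015 0.23057763] [-1.79923057e+02 -1.42097111e-04  1.64943780e+02] 0.0187
top [[400.1861541    0.         275.94860641]
 [  0.         400.1861541  209.03723611]
 [  0.           0.           1.        ]] [[ 0.01740315 -0.996901    0.07671721  0.43963551]
 [-0.99979001 -0.01818114 -0.00945431  0.00256737]
 [ 0.01081982 -0.07653656 -0.99700807  1.43151055]
 [ 0.          0.          0.          1.        ]]
side [[463.73798697   0.         278.14615576]
 [  0.         463.73798697 216.52641908]
 [  0.           0.           1.        ]] [[-0.99534887 -0.06369637  0.07227315  0.48342718]
 [-0.09529762  0.76087633 -0.64186102  0.77665   ]
 [-0.01410671 -0.6457631  -0.76340751  1.00230247]
 [ 0.          0.          0.          1.        ]]
```

View pics/top0.png

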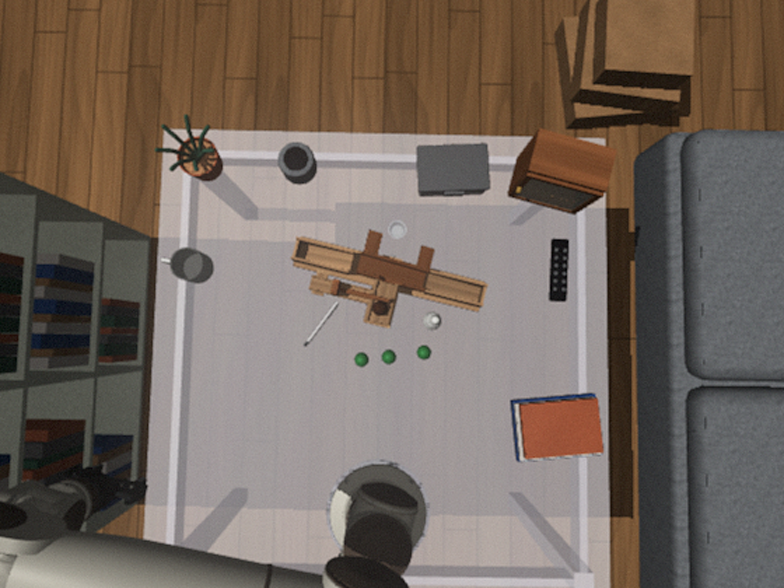

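View pics/side0.png

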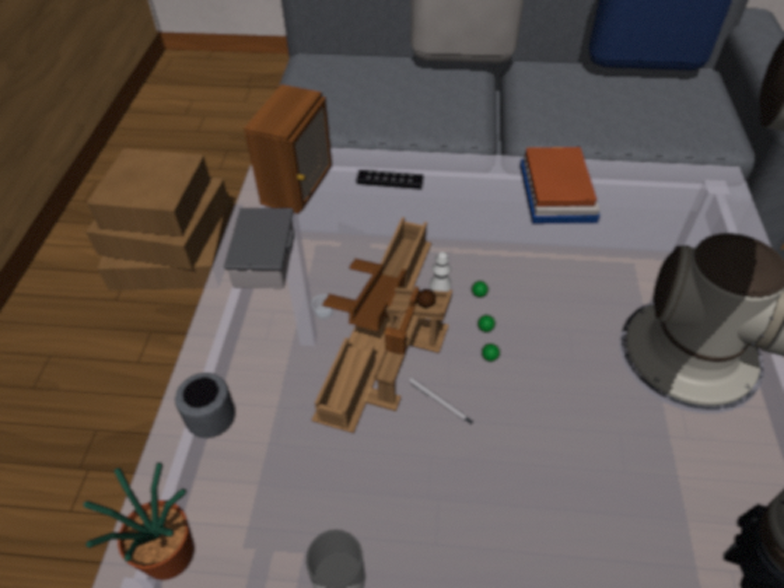

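The top view shows the run from (296,250) to (485,290), the feed ramp with the dark ball at (380,308), and the block near (337,287). The three green balls at (361,359), (388,357) and (424,352) are look-alikes. They are green and off the ramp, so the dark ball on the ramp is the right one. I'll confirm in enlarged crops.

```bash
python3 - <<'E'
from workcell import camera
import cv2
c=camera('top')[155:245,200:355];cv2.imwrite('pics/t1.png',cv2.resize(c,None,fx=5,fy=5,interpolation=cv2.INTER_CUBIC))
c=camera('side')[150:310,220:330];cv2.imwrite('pics/s1.png',cv2.resize(c,None,fx=3.7,fy=3.7,interpolation=cv2.INTER_CUBIC))
E
```

```text
(no output)
```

View pics/t1.png

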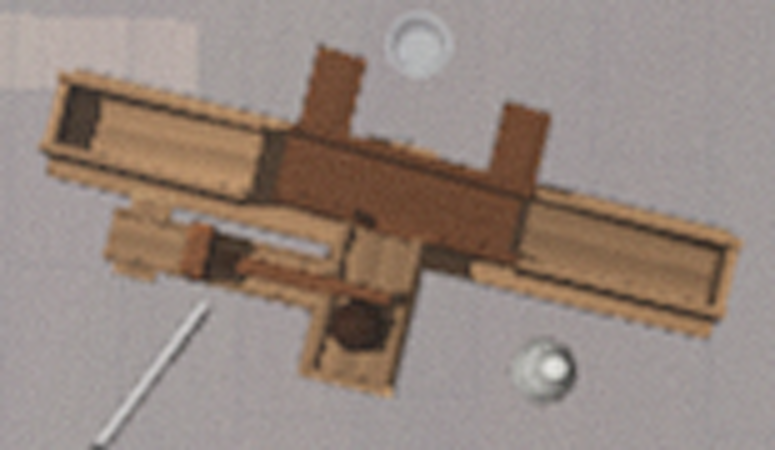

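View pics/s1.png

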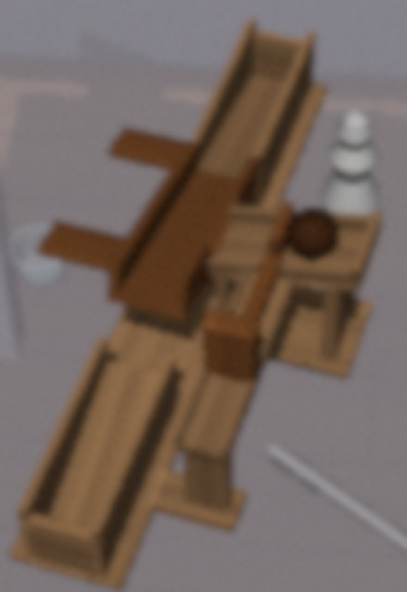

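```bash
cat >h.py <<'E'
import numpy as np
from workcell import camera_model
from scipy.optimize import least_squares
def proj(n,P):
    m=camera_model(n);T=np.linalg.inv(m['pose']);p=np.c_[P,np.ones(len(P))]@T.T[:,:3]
    q=p@m['K'].T;return q[:,:2]/q[:,2:]
def W(s,L):
    x,y,a=s;L=np.array(L,float);c,n=np.cos(a),np.sin(a)
    return np.c_[x+c*L[:,0]-n*L[:,1],y+n*L[:,0]+c*L[:,1],L[:,2]]
E
python3 - <<'E'
from h import *
L=np.array([[0,245,65],[0,-245,65],[-137,0,110],[-96,0,110],[-74,113,140]])/1000
uv=np.array([[55,112],[726,281],[347,382],[357,325],[197,252]]);uv=200*np.array([1,0])+155*np.array([0,1])+(uv+.5)/5-.5
Ls=np.array([[0,245,65],[0,-245,65],[-96,0,110],[-74,113,140]])/1000
us=np.array([[62,532],[280,33],[312,232],[231,325]]);us=np.array([220,150])+(us+.5)/3.7-.5
f=lambda s:np.r_[(proj('top',W(s,L))-uv).ravel(),(proj('side',W(s,Ls))-us).ravel()]
r=least_squares(f,[.55,0,-.2],loss='soft_l1');s=r.x
print(s,np.degrees(s[2]));print(f(s).reshape(-1,2).round(1))
for nm,l in(('Ltip up',[82,53,108]),('Ltip dn',[82,79,73]),('Rtip dn',[82,-79,73]),('Rtip up',[82,-53,108]),('block',[-74,113,140]),('fig',[0,0,0])):
    p=W(s,[np.array(l)/1000]);print(nm,p.round(3),((proj('top',p)-[200,155]+.5)*5-.5).round(),((proj('side',p)-[220,150]+.5)*3.7-.5).round())
def back(n,u,v,z):
    m=camera_model(n);d=m['pose'][:3,:3]@np.linalg.inv(m['K'])@[u,v,1];o=m['pose'][:3,3];return (o+d*(z-o[2])/d[2]).round(3)
for nm,u,v,z in(('pen a',208,305,.005),('pen b',98,447,.005),('fig',552,367,.09),('cup',420,45,.03)):print(nm,back('top',200+u/5,155+v/5,z))
E
```

```text
[ 0.59754755 -0.01314072 -0.21610238] -12.381754579193858
[[-2.9  0.3]
 [ 1.7 -0.5]
 [-1.4  1.4]
 [-0.5  0.7]
 [-0.9  0.1]
 [-1.2 -1.5]
 [-0.4 -3. ]
 [ 0.1  0.1]
 [ 0.2 -0.6]]
Ltip up [[0.689 0.021 0.108]] [[339.  51.]] [[ 42. 232.]]
Ltip dn [[0.695 0.046 0.073]] [[303.  52.]] [[ 33. 292.]]
Rtip dn [[ 0.661 -0.108  0.073]] [[527. 105.]] [[111. 135.]]
Rtip up [[ 0.666 -0.082  0.108]] [[493.  88.]] [[ 96. 127.]]
block [[0.549 0.113 0.14 ]] [[192. 253.]] [[232. 323.]]
fig [[ 0.598 -0.013  0.   ]] [[386. 206.]] [[184. 300.]]
pen a [0.522 0.111 0.005]
pen b [0.42  0.187 0.005]
fig [ 0.48  -0.127  0.09 ]
cup [ 0.708 -0.036  0.03 ]
```

The dark ball sits on the ramp at (357,325) in the top crop. The tabs are at (343,55) and (527,107), which fits only with the left end raised. The fit is consistent to about 1 px there, so I'll press the left tab.

```bash
cat >>h.py <<'E'
S=[0.59754755,-0.01314072,-0.21610238]
from scipy.spatial.transform import Rotation as R
from workcell import bot
def shifts(pts):
    o=bot.get_obs();M=R.from_euler('xyz',o['tcp_rot'],degrees=True)
    w=W(S,np.array(pts)/1000);print(o['time'],o['ee_pos'],o['tcp_rot']);print(w.round(3));print((M.inv().apply(w-o['ee_pos'])*1000).round(0))
E
python3 -c "
from h import *
shifts([[60,58,160],[60,58,120],[60,64,95],[60,70,78]])"
```

```text
0.2 [0.14285124 0.53097804 0.23083584] [-1.79950699e+02  9.44405330e-04  1.64942175e+02]
[[0.669 0.031 0.16 ]
 [0.669 0.031 0.12 ]
 [0.67  0.037 0.095]
 [0.671 0.042 0.078]]
[[-638. -347.   71.]
 [-638. -346.  111.]
 [-637. -340.  136.]
 [-637. -334.  153.]]
```

Emit:
send_rows:
  targets: "-100 -54 0 0 255;-200 -109 0 -1 255;-300 -163 0 -2 255;-400 -217 0 -2.7 255;-500 -272 0 -2.7 255;-600 -326 0 -2.7 255;-638 -347 0 -2.7 255;-638 -347 0 -2.7 255;-638 -347 0 -2.7 255;-638 -347 0 -2.7 255;-638 -347 0 -2.7 255;-638 -347 0 -2.7 255;-638 -347 30 -2.7 255;-638 -347 60 -2.7 255;-638 -347 71 -2.7 255;-638 -347 71 -2.7 255;-638 -347 71 -2.7 255"

```text
time: 2.33
ee_pos: [0.6692, 0.0305, 0.1619]
tcp_rot: [180.0, 0.1, 167.7]
wrist_force: [-0.6, 0.2, 0.2]
opening: 0.0002
grasp_force: 0.0
```

```bash
python3 - <<'E'
from h import *
from workcell import camera
import cv2
shifts([[60,58,120],[60,64,95],[60,70,78]])
c=camera('side')[130:310,200:360];cv2.imwrite('pics/s2.png',cv2.resize(c,None,fx=3.3,fy=3.3,interpolation=cv2.INTER_CUBIC))
E
```

```text
2.325 [0.66923595 0.03047747 0.16193246] [1.79968366e+02 1.10681365e-01 1.67657594e+02]
[[0.669 0.031 0.12 ]
 [0.67  0.037 0.095]
 [0.671 0.042 0.078]]
[[ 1.  0. 42.]
 [ 1.  6. 67.]
 [ 1. 12. 84.]]
```

View pics/s2.png

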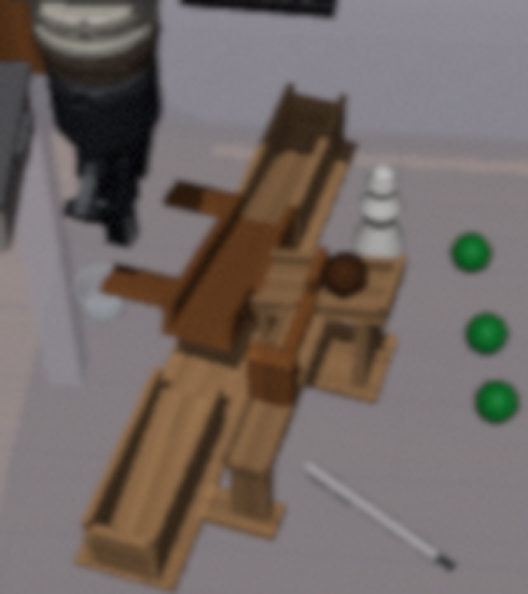

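The shut fingertip at (120,238) stands above the left tab at (135,283), as planned.

Emit:
send_rows:
  targets: "1 0 20 0 255;1 0 40 0 255;1 1 48 0 255;1 2 54 0 255;1 4 60 0 255;1 6 66 0 255;1 8 72 0 255;1 10 78 0 255;1 12 82 0 255;1 12 84 0 255;1 12 84 0 255;1 12 60 0 255;1 12 20 0 255;1 12 -20 0 255;1 12 -40 0 255;1 12 -40 0 255"

```text
time: 4.38
ee_pos: [0.6712, 0.0422, 0.2023]
tcp_rot: [179.9, 0.2, 167.6]
wrist_force: [0.3, 0.1, -0.4]
opening: -0.0002
grasp_force: 0.0
```

```bash
python3 - <<'E'
from h import *
from workcell import camera
import cv2
shifts([[-74,68,200],[-74,68,118],[-74,90,118],[-74,140,118]])
c=camera('side')[130:310,200:360];cv2.imwrite('pics/s3.png',cv2.resize(c,None,fx=3.3,fy=3.3,interpolation=cv2.INTER_CUBIC))
E
```

```text
4.375 [0.67117565 0.042183   0.20227172] [179.94694136   0.19149731 167.63655489]
[[0.54  0.069 0.2  ]
 [0.54  0.069 0.118]
 [0.545 0.091 0.118]
 [0.555 0.139 0.118]]
[[134.  -2.   2.]
 [134.  -2.  84.]
 [134.  20.  84.]
 [134.  70.  84.]]
```

View pics/s3.png

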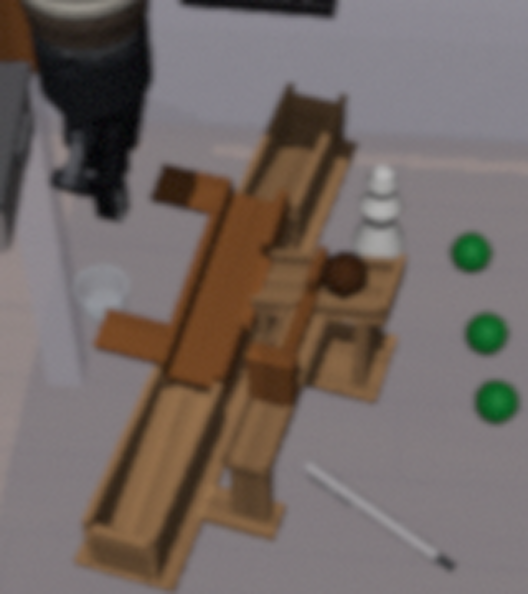

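The seesaw is over: its left tab at (130,335) is down, and the ball at (345,272) is still held. Now the stop.

Emit:
send_rows:
  targets: "45 0 0 0 255;90 -1 0 0 255;134 -2 0 0 255;134 -2 0 0 255;134 -2 0 0 255;134 -2 20 0 255;134 -2 40 0 255;134 -2 60 0 255;134 -2 75 0 255;134 -2 82 0 255;134 -2 82 0 255;134 -2 82 0 255"

```text
time: 5.92
ee_pos: [0.5395, 0.069, 0.119]
tcp_rot: [180.0, 0.1, 167.6]
wrist_force: [0.1, 0.9, 0.8]
opening: -0.0001
grasp_force: 0.0
```

```bash
python3 - <<'E'
from h import *
from workcell import camera
import cv2
shifts([[-74,90,118],[-74,138,118]])
c=camera('side')[130:310,200:360];cv2.imwrite('pics/s4.png',cv2.resize(c,None,fx=3.3,fy=3.3,interpolation=cv2.INTER_CUBIC))
E
```

```text
5.925 [0.5395222  0.06897722 0.11902792] [1.79979774e+02 5.90504677e-02 1.67640955e+02]
[[0.545 0.091 0.118]
 [0.555 0.138 0.118]]
[[-0. 22.  1.]
 [-0. 70.  1.]]
```

View pics/s4.png

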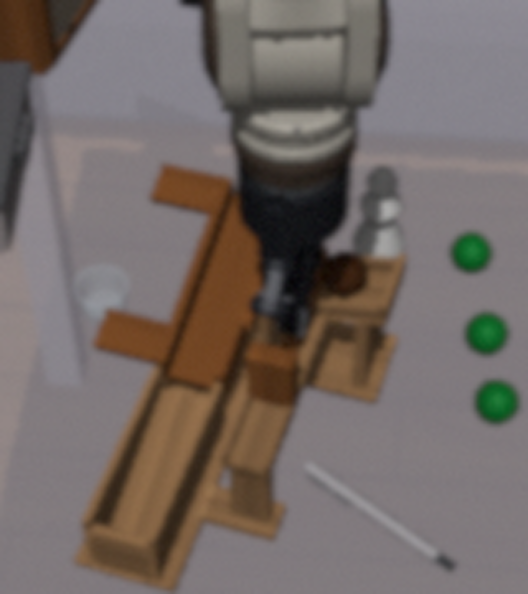

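The finger at (290,330) stands just inside the block at (275,365), and the ball at (343,272) is clear. Pushing +y.

Emit:
send_rows:
  targets: "0 6 0 0 255;0 12 0 0 255;0 18 0 0 255;0 24 0 0 255;0 30 0 0 255;0 36 0 0 255;0 42 0 0 255;0 48 0 0 255;0 54 0 0 255;0 60 0 0 255;0 66 0 0 255;0 70 0 0 255;0 72 0 0 255;0 72 0 0 255;0 72 0 0 255;0 72 0 0 255;0 72 0 0 255;0 72 0 0 255"

```text
time: 8.22
ee_pos: [0.5545, 0.1393, 0.1183]
tcp_rot: [180.0, 0.0, 167.6]
wrist_force: [-0.3, 0.5, -0.6]
opening: -0.0001
grasp_force: 0.0
```

```bash
python3 - <<'E'
from workcell import camera
import cv2
c=camera('side')[130:310,200:360];cv2.imwrite('pics/s5.png',cv2.resize(c,None,fx=3.3,fy=3.3,interpolation=cv2.INTER_CUBIC))
E
```

```text
(no output)
```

View pics/s5.png

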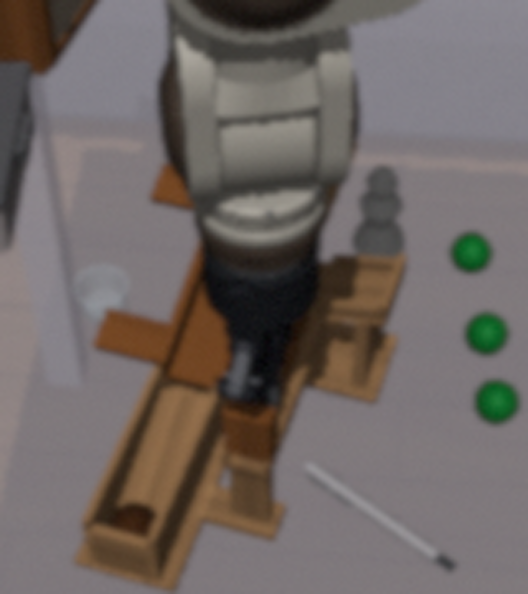

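The ball has left the ramp and lies at the left chute's end at (133,518). Next, back off from the block and lift clear.

Emit:
send_rows:
  targets: "0 -6 0 0 255;0 -10 0 0 255;0 -10 -20 0 255;0 -10 -60 0 255;0 -10 -100 0 255;0 -10 -120 0 255;0 -10 -120 0 255;0 -10 -120 0 255;0 -10 -120 0 255;0 -10 -120 0 255;0 -10 -120 0 255;0 -10 -120 0 255"

```text
time: 9.78
ee_pos: [0.5523, 0.1296, 0.2382]
tcp_rot: [-180.0, -0.0, 167.6]
wrist_force: [-0.3, -0.1, 0.4]
opening: -0.0001
grasp_force: 0.0
```

```bash
python3 - <<'E'
from workcell import camera
import cv2
cv2.imwrite('pics/t6.png',cv2.resize(camera('side')[130:310,200:360],None,fx=3.3,fy=3.3,interpolation=cv2.INTER_CUBIC))
E
```

```text
(no output)
```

View pics/t6.png

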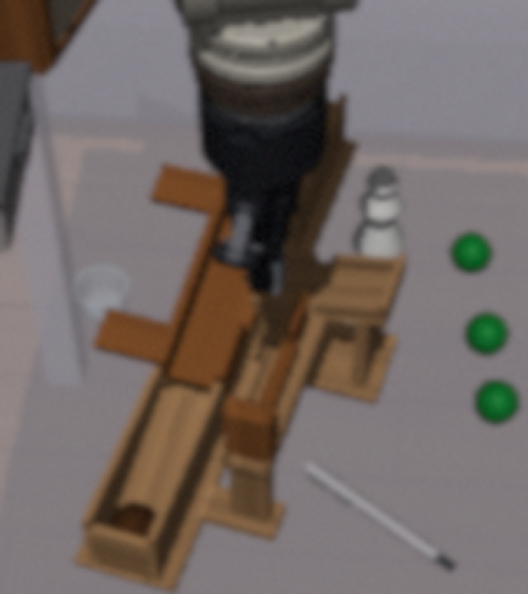

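The ball rests at the chute end (133,518), the seesaw stays left-down and the hand is clear.

```bash
python3 -c "
from workcell import ticket
print(ticket.job_done())"
```

```text
the job is handed in; nothing more can be done
None
```

I handed the job in at about 10 s of robot time: the seesaw stays tipped to the left, the ball rolled by itself to rest at the end of the left chute, and the hand is clear. The hand-in returned no verdict.

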